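Put the dried board in the board rack and lock the end stop against it

TASK

The small chopping board has dried in the peg drainer: lift it out, stand it on its long edge down in the empty end groove of the board rack, the one next to the sliding end stop, roughly centred, and let go of it. Then pull up the end stop's spring plunger by its black knob, slide the stop one hole along the rail towards the board so that it holds the board upright, and let the pin drop fully home in that hole. Do not let go: finish still gripping the knob with the pin home, so that I can do up the clamp screw, and leave the other things on the worktop where they are.

Things in the scene. Friction and masses are not known exactly. Their poses are not given: they have to be found in the camera images.
- board: small wooden chopping board, 200 x 12 x 130 mm, 0.2 to 0.33 kg. Origin at its centre; x along the 200 mm length (a 26 x 70 mm hand hole at x = +74 mm), y through the 12 mm thickness, z along the 130 mm width. It starts standing on a long edge in the drainer, z up, lower edge 20 mm above the worktop. It may go into the rack either end foremost.
- drainer: wooden peg drainer, fixed. Origin on the worktop under the slot that holds the board; slots run along its x; 9 mm pegs (tops 80 mm high) stand at x = +-55 mm, every 24 mm along y, leaving slots 15 mm wide. It extends from y = +45 to -141 mm; a 120 mm white saucer stands in it at y = -97 mm (top 138 mm high).
- rack: board rack, fixed: a steel tube rail (24 mm wide, top 22 mm high) along its y from -189 to +124 mm, notched wooden bars at x = +-60 mm, wire dividers 104 mm high. Origin on the worktop under the middle of the end groove; grooves run along its x, every 35 mm towards +y: the second is empty too (not the one meant), the third and fourth hold a dark and a white board, up to 149 mm high.
- end_stop (a joint): sliding end stop: an aluminium sleeve on the rail with a wire cheek (120 mm wide, 52 to 105 mm high, rubber buffers). 0 m at the hole where it starts, grows towards the board (rack's +y); next hole at +0.024 m. Moves with the knob, 1.5 N of friction once the pin is out. At 0.024 the buffers stand 8 mm from the groove's middle; 3 mm farther they press on the board.
- plunger (a joint): lift of the end stop's spring plunger: 0 m with the pin fully home in a hole, 0.014 m fully pulled up. The spring pushes it down with about 3 N at home, 6 N at the top. The pin is clear of the hole from 0.010 m up; between holes it rides on the rail at about 0.009 m. Pin 8 mm, holes 10 mm.
- knob: black knob on top of the plunger, a ribbed upright cylinder 23 mm in diameter with a 26 mm head, from 52 to 84 mm above the worktop when the pin is home; moves up with the plunger and along with the end stop. Origin on its axis, at worktop level when home; axes as the rack's.
- knob_mid (a point): middle of the knob on its axis, 67 mm above the worktop when the pin is home; at the start at rack x = 0, y = -132 mm. The cheek's wire is 95 mm from it towards the rack's +y. Below the knob a 21 mm wide barrel (top 50 mm high) stands on the sleeve (top 28 mm high).
- salt_shaker: salt shaker, 44 mm wide, 90 mm high, bystander; origin at the centre of its underside
- groove (a point): middle of the floor of the empty end groove, 24 mm above the worktop, axes as the rack's. Groove along x, 14.5 mm wide, wall tops 20 mm above its floor; a wire divider at its +y side (face at y = +8 mm), the sliding end stop at its -y side. The seated board's centre is 65 mm above this point. Until the stop is closed the released board may lean up to 0.15 rad.

How it is judged:
By the outcome, as a careful person would: the job done as asked, in the order asked, and still so for the second after the job is handed in, while the arm keeps its last pose, push and grip.
It also fails if it takes over 53 s, if anything falls off the work surface, if the arm or the gripper's body presses on something with over 40 N, if the wrist force passes 120 N, or if a joint passes its speed limit or range.

ROBOT

A 6-joint arm with a two-finger parallel gripper is mounted at the origin on the work surface; the furniture and walls round the work are solid. World frame = base frame: x ahead of the robot, y to its left, z up, the work surface at z = 0. Lengths are in m, angles in rad, forces in N, time in s.
With the tool pointing down it reaches from about 0.35 to 0.975 m from the base axis. Payload 4.9 kg.
Tool frame: the origin (TCP) lies at the very end of the fingers, on their centre line; the grasp point (between the pads) lies 19 mm behind it (ctrl.grasp_offset is the distance from the TCP to the grasp point, in m); y points along the fingers, z is the direction in which the jaws open and shut, and the axes are right-handed (so a half turn about y gives the same grasp; the last joint's range is limited). The gripper opens to 85 mm and grips with 20 to 120 N. Pads are 22 mm wide; open, the fingers measure 114 mm over their backs; the gripper's body (76 mm by 85 mm) begins 54 mm behind the grasp point. The pads swing forward as they close: fully open they stand 13 mm farther back than shut.
Start: joints at [1.013, 0.053, 1.613, -0, 1.476, -0.119], TCP at [0.266, 0.566, 0.231] pointing down, gripper open.
Joint ranges: [-3.01, 3.01], [-1.01, 2.22], [0.06, 2.58], [-1.02, 4.17], [0.09, 2.62], [-3.14, 3.14]. Speed limits (rad/s): [2.57, 2.57, 3.14, 3.14, 3.14, 3.14].

INTERFACE

Orientations are given as a rotation vector (axis times angle).
In Python, from station import ctrl, eyes, finish_job, find_in, regions_of, pinpoint gives the robot as it stands.
- The arm moves only by the tool play_rows, never from a script. Its argument "moves" is a list of rows, each an object of numbers: "x", "y", "z": the shift along the world's x, y, z in cm; "turn": the turn about the world's z in degrees; "jaw": the finger opening in cm, from 0 to 8.54. A call has 1 to 8 rows; each row shifts and turns the commanded pose from where the row before left it; what a row does not reach is not made up. A row lasts 1/12 s, in which the tool goes at most 41.7 mm and 7.16 degrees, less where a joint would pass 70% of its speed; a pose out of reach is approached as far as the arm can. A call is refused whole if a number of a shift passes 4.17 or a number of a turn 7.16, either way. A call with a gripper value outside its range is refused whole. The fingers move at their own pace and stop on an object; "squeeze" is the grip in N (left out, the last holds). Time passes only in rows, so rows that do not move let the fingers close. It gives the time, the measured TCP pose, the force and the opening at its end, in the units of the state.
- ctrl.get_obs(): the state, without advancing time (a new reading comes with each control period).
- eyes.get_image(name): name is "scene" or "top" or "wrist"; returns a dict with "img" (480x640x3 uint8, red, green, blue), "camera_matrix" (3x3 intrinsics, pixels), "cam_to_world" (4x4, takes a point from camera to world coordinates). Camera axes: x right, y up, looking along -z (the intrinsics and any distortion apply to the point x, -y, -z); pixel columns grow to the right and rows downward; lengths in m; the calibration is good to about 2 mm. A picture is of the moment at which its call begins. There is no depth.
- finish_job(): hands the job in, once; it reports no verdict.
Trained networks look in the newest picture that a camera, given by its name, has taken for a name from the list of things; names that differ only in an ending like _2 or _b are one class to them, and where a whole thing is asked for, a point or a joint stands for the part that bears it (a point fixed in the world has none). Each returns a list of dicts, best first, with "score" (0 to 1); they miss things now and then, are a little off and sometimes report something else, mostly with a low value. They report only what shows in the picture. A call takes as long as a camera call.
- find_in(camera, query): "point" ([column, row] in pixels, amid what is visible of it).
- regions_of(camera, query): "pixels" (480x640 bool, what is visible of it) and "point" ([column, row] in pixels, amid what is visible of it).
- pinpoint(camera, query): "point" ([column, row] in pixels: a listed point, or the origin of a listed thing).
The state is a dict: "t": time; "q": joint angles; "dq": joint speeds; "effort": joint torques, N m; "tool_pos": TCP position; "tool_rot": TCP orientation; "contact_force": force on the tool from outside, world axes, zero at the start; "wrist_torque": the same for the moment, N m; "opening": finger opening in m.
Only numpy, scipy, OpenCV 4.12 (cv2) and the standard library are available. Lean on these libraries where they do the work, as an engineer would, in place of code of your own. Each camera call takes 0.05 s, during which the arm holds its last target.

## Working session

There is one attempt and no reset: what is moved stays moved. The work goes in short steps, Python scripts to look and compute and a tool call to move; the robot and the scene stay as the last step left them, time stands still between calls to the robot, and variables do not carry over. Pictures are saved under pics/ and viewed, and the job is handed in when it is done.

Besides the shell and the picture viewer there is one more tool, called after ">>>" in YAML: its name, and indented under it one key for each argument. play_rows: Moves the arm, as the interface text tells. Its arguments: {"type":"object","properties":{"moves":{"type":"array"},"squeeze":{"type":"number"}},"required":["moves"]}

```bash
ls; mkdir -p pics
cat > h.py <<'E'
import numpy as np, cv2
from station import ctrl, eyes, finish_job, find_in, regions_of, pinpoint
def snap(n,f):
    d=eyes.get_image(n); cv2.imwrite('pics/'+f,d['img'][:,:,::-1]); return d
def ray(d,px):
    K=np.array(d['camera_matrix']);T=np.array(d['cam_to_world'])
    v=np.linalg.solve(K,[px[0],px[1],1]); v=np.array([v[0],-v[1],-v[2]])
    return T[:3,3],T[:3,:3]@v
def atz(d,px,z):
    o,v=ray(d,px); return o+v*(z-o[2])/v[2]
def proj(d,p):
    K=np.array(d['camera_matrix']);T=np.array(d['cam_to_world'])
    c=T[:3,:3].T@(np.array(p)-T[:3,3]); c=np.array([c[0],-c[1],-c[2]]); u=K@c; return u[:2]/u[2]
E
python3 - <<'E'
from h import *
o=ctrl.get_obs(); print(o); print(ctrl.grasp_offset)
D={}
for c in ['scene','top','wrist']:
    d=snap(c,c+'0.png'); D[c]=d
    print(c,np.round(d['cam_to_world'],3).tolist(),np.round(d['camera_matrix'],1).tolist(), [k for k in d])
for c in ['scene','top']:
    for q in ['board','drainer','rack','knob','knob_mid','groove','salt_shaker']:
        print(c,q,[(np.round(r['point'],1).tolist(),round(r['score'],2)) for r in pinpoint(c,q)[:3]])
print(ctrl.get_obs()['t'])
E
```

```text
pics
{'t': 0.0, 'q': array([ 1.01296819e+00,  5.33496358e-02,  1.61431049e+00,  2.12052282e-05,
        1.47600751e+00, -1.19004257e-01]), 'dq': array([-0.00151011,  0.00035216,  0.00024543, -0.00041222,  0.0003819 ,
       -0.00028551]), 'effort': array([ 2.98788163e-04, -3.93684626e+01, -3.70174277e+01, -1.76759359e-04,
        7.21246353e-03,  1.60453261e-06]), 'tool_pos': array([0.26520692, 0.5652445 , 0.23005765]), 'tool_rot': array([-1.54521736,  0.34480484, -0.34368382]), 'contact_force': array([ 0.34565631,  0.23201315, -0.11634408]), 'wrist_torque': array([ 0.01781556, -0.00849181,  0.01224928]), 'opening': 0.08536916054777759}
0.0187
scene [[0.718, 0.442, -0.538, 0.032], [-0.696, 0.468, -0.545, -0.6], [0.011, 0.765, 0.643, 0.655], [0.0, 0.0, 0.0, 1.0]] [[581.0, 0.0, 316.3], [0.0, 581.0, 233.6], [0.0, 0.0, 1.0]] ['img', 'camera_matrix', 'cam_to_world']
top [[0.054, 0.975, -0.215, 0.311], [-0.999, 0.052, -0.015, -0.119], [-0.004, 0.215, 0.977, 1.035], [0.0, 0.0, 0.0, 1.0]] [[593.2, 0.0, 311.3], [0.0, 593.2, 236.1], [0.0, 0.0, 1.0]] ['img', 'camera_matrix', 'cam_to_world']
wrist [[0.425, -0.859, -0.287, 0.192], [0.905, 0.402, 0.137, 0.6], [-0.003, -0.318, 0.948, 0.372], [0.0, 0.0, 0.0, 1.0]] [[396.7, 0.0, 313.9], [0.0, 396.7, 231.0], [0.0, 0.0, 1.0]] ['img', 'camera_matrix', 'cam_to_world']
scene board [([403.5, 282.8], 0.98), ([280.7, 319.7], 0.7), ([291.5, 209.8], 0.68)]
scene drainer [([397.1, 325.5], 0.82)]
scene rack [([255.9, 203.4], 0.55)]
scene knob []
scene knob_mid [([292.3, 210.3], 0.56)]
scene groove [([251.6, 192.3], 0.88)]
scene salt_shaker [([279.5, 315.5], 0.84)]
top board [([416.2, 236.7], 0.6)]
top drainer [([411.3, 249.8], 0.67)]
top rack [([204.0, 219.9], 0.62)]
top knob [([272.9, 238.0], 0.64)]
top knob_mid [([270.0, 232.5], 0.59)]
top groove [([194.1, 217.9], 0.82), ([408.0, 252.4], 0.33)]
top salt_shaker [([334.2, 314.9], 0.55)]
0.85
```

View pics/scene0.png

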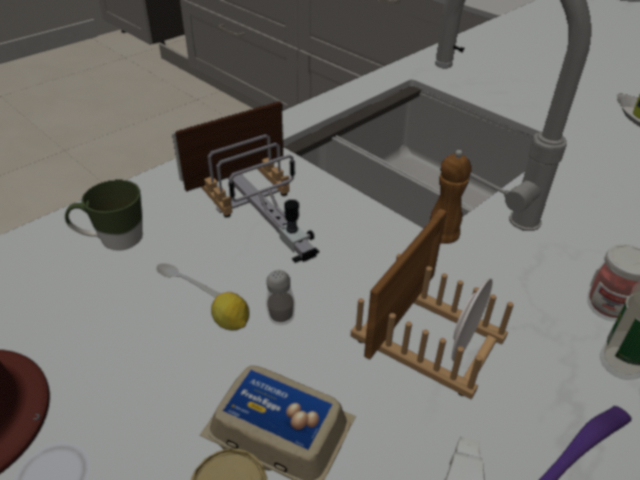

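View pics/top0.png

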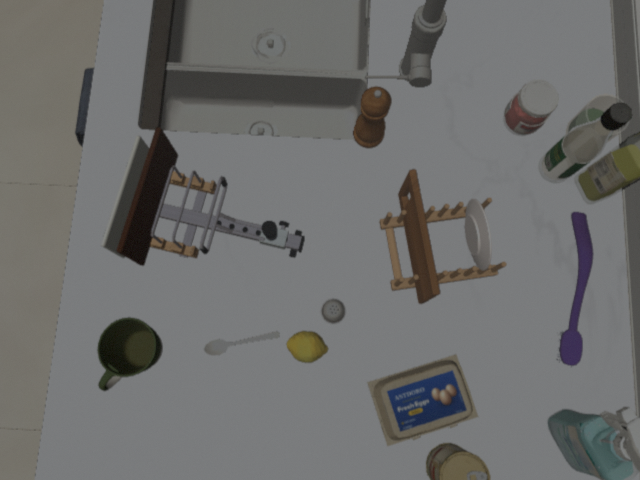

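Run:
```python
from h import *
# no new pictures: reuse calibration? take both
t=eyes.get_image('top'); s=eyes.get_image('scene')
np.save('cal.npy',np.array([t,s],dtype=object),allow_pickle=True)
def tri(a,b):
    o1,v1=ray(t,a);o2,v2=ray(s,b);v1=v1/np.linalg.norm(v1);v2=v2/np.linalg.norm(v2)
    A=np.stack([v1,-v2],1);x=np.linalg.lstsq(A,o2-o1,rcond=None)[0]
    p,q=o1+x[0]*v1,o2+x[1]*v2; return np.round((p+q)/2,4),round(np.linalg.norm(p-q),4)
P={'board':([416.2,236.7],[403.5,282.8],.085),'drainer':([411.3,249.8],[397.1,325.5],0),'rack':([204,219.9],[255.9,203.4],0),'knob_mid':([270,232.5],[292.3,210.3],.067),'groove':([194.1,217.9],[251.6,192.3],.024),'salt':([334.2,314.9],[279.5,315.5],0)}
for k,(a,b,z) in P.items(): print(k,tri(a,b),np.round(atz(t,a,z),4),np.round(atz(s,b,z),4))
```

```text
board (array([ 0.5276, -0.2754,  0.0809]), np.float64(0.003)) [ 0.5278 -0.2757  0.085 ] [ 0.5226 -0.277   0.085 ]
drainer (array([ 5.214e-01, -2.801e-01, -1.000e-04]), np.float64(0.004)) [ 0.523  -0.2815  0.    ] [ 0.5195 -0.2792  0.    ]
rack (array([0.5568, 0.0912, 0.0027]), np.float64(0.001)) [0.5579 0.0915 0.    ] [0.5585 0.0943 0.    ]
knob_mid (array([ 0.5276, -0.037 ,  0.0734]), np.float64(0.0069)) [ 0.5261 -0.0345  0.067 ] [ 0.5362 -0.0324  0.067 ]
groove (array([0.5566, 0.1044, 0.0209]), np.float64(0.0023)) [0.5548 0.1043 0.024 ] [0.555  0.1004 0.024 ]
salt (array([ 0.4008, -0.1504,  0.0086]), np.float64(0.0021)) [ 0.4007 -0.15    0.    ] [ 0.4067 -0.1449  0.    ]
```

Run:
```python
from h import *
t,s=np.load('cal.npy',allow_pickle=True)
def crop(d,x0,y0,x1,y1,k,f):
    im=d['img'][y0:y1,x0:x1,::-1].astype(float); im=np.clip(im*1.5,0,255).astype(np.uint8)
    im=cv2.resize(im,None,fx=k,fy=k,interpolation=cv2.INTER_CUBIC)
    for x in range((x0+19)//20*20,x1,20): cv2.putText(im,str(x),((x-x0)*k,10),0,.35,(0,0,255)); cv2.line(im,((x-x0)*k,12),((x-x0)*k,18),(0,0,255))
    for y in range((y0+19)//20*20,y1,20): cv2.putText(im,str(y),(0,(y-y0)*k+4),0,.35,(0,0,255)); cv2.line(im,(24,(y-y0)*k),(30,(y-y0)*k),(0,0,255))
    cv2.imwrite('pics/'+f,im)
crop(t,100,125,310,265,3,'ct_r.png'); crop(t,370,160,510,310,4,'ct_b.png')
crop(s,170,95,330,270,3,'cs_r.png'); crop(s,330,200,530,400,3,'cs_b.png')
```

```text
(no output)
```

View pics/ct_r.png

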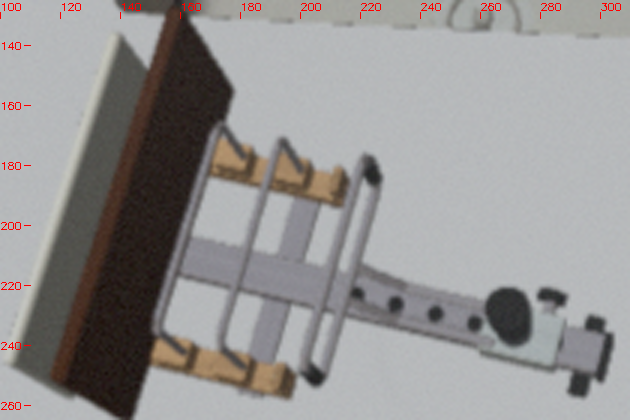

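View pics/ct_b.png

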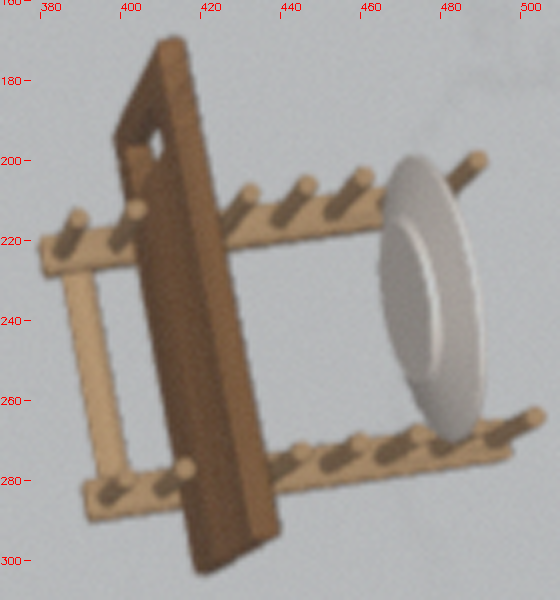

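View pics/cs_r.png

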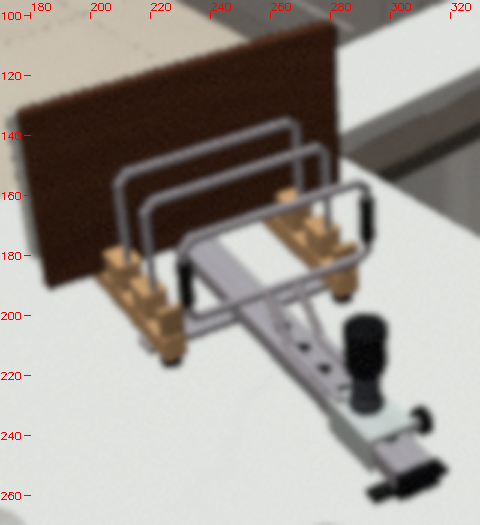

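View pics/cs_b.png

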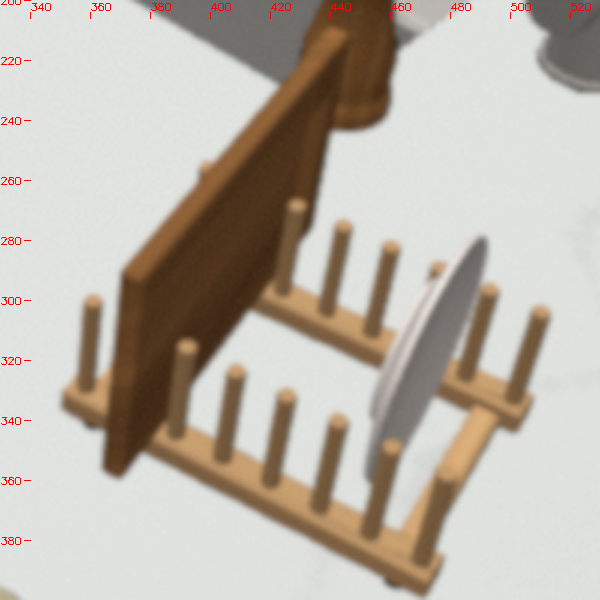

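```bash
cat > fit.py <<'E'
from h import *
from scipy.optimize import least_squares
from scipy.spatial.transform import Rotation as R
t,s=np.load('cal.npy',allow_pickle=True)
def W(p,l): 
    c,q=np.cos(p[2]),np.sin(p[2]); return np.array([p[0]+c*l[0]-q*l[1],p[1]+q*l[0]+c*l[1],l[2]])
obs=[(t,(269,229),(0,-.132,.084)),(s,(291.7,202.7),(0,-.132,.084)),(t,(194.1,217.9),(0,0,.024)),(s,(251.6,192.3),(0,0,.024)),(t,(204,219.9),(0,0,0)),(s,(255.9,203.4),(0,0,0)),
(t,(224,182.3),(.06,-.035,.078)),(t,(205,250),(-.06,-.035,.078)),(s,(292.3,168.3),(.06,-.035,.078)),(s,(232,190.6),(-.06,-.035,.078)),(t,(270,232.5),(0,-.132,.067)),(s,(292.3,210.3),(0,-.132,.067))]
f=lambda p:np.concatenate([proj(d,W(p,l))-u for d,u,l in obs])
r=least_squares(f,[.555,.1,-.2],loss='soft_l1')
print('rack',r.x,np.degrees(r.x[2])); print(np.round(f(r.x).reshape(-1,2),1).tolist())
print('knob',W(r.x,(0,-.132,.067)),'knob end',W(r.x,(0,-.108,.067)))
bo=[(t,(410.5,170),(.1,.006,.15)),(t,(416,170),(.1,-.006,.15)),(t,(432.5,295.5),(-.1,.006,.15)),(t,(440,293),(-.1,-.006,.15)),(t,(420,303.8),(-.1,.006,.02)),
(s,(371.3,290),(-.1,.006,.15)),(s,(379,292.3),(-.1,-.006,.15)),(s,(439.3,210),(.1,.006,.15)),(s,(446,212.7),(.1,-.006,.15)),(s,(364.7,356),(-.1,.006,.02)),(s,(370.7,359.3),(-.1,-.006,.02))]
def WB(p,l):
    # tilt p[3] about local x at bottom
    z=l[2]-.02; y=l[1]*np.cos(p[3])-z*np.sin(p[3]); z=.02+z*np.cos(p[3])+l[1]*np.sin(p[3])
    return W(p,(l[0],y,z))
g=lambda p:np.concatenate([proj(d,WB(p,l))-u for d,u,l in bo])
r2=least_squares(g,[.527,-.276,.2,0],loss='soft_l1')
print('board',r2.x,np.degrees(r2.x[2:])); print(np.round(g(r2.x).reshape(-1,2),1).tolist())
print('grasp',WB(r2.x,(0,0,.13)),'top',WB(r2.x,(0,0,.15)))
o=ctrl.get_obs(); M=R.from_rotvec(o['tool_rot']).as_matrix(); print(M.round(3)); print('tool z yaw',np.degrees(np.arctan2(M[1,2],M[0,2])))
E
python3 fit.py
```

```text
rack [ 0.55574344  0.09400678 -0.18916298] -10.838240565094711
[[1.1, -1.6], [-0.7, 1.6], [5.9, -0.2], [2.5, 1.3], [-1.5, 1.1], [-1.1, 0.7], [-0.1, -1.1], [-0.9, -1.1], [-0.8, -0.1], [-1.1, -1.3], [0.9, -2.8], [-1.1, 2.2]]
knob [ 0.53092257 -0.0356386   0.067     ] knob end [ 0.53543545 -0.01206672  0.067     ]
board [ 0.52573497 -0.28024945  0.2013496  -0.01700376] [11.53648245 -0.97424394]
[[-1.4, -1.7], [0.7, -2.8], [1.0, -1.1], [1.4, 0.2], [-0.3, -0.5], [-3.0, -0.0], [-2.1, 1.6], [-0.1, -2.2], [1.0, -2.1], [-1.6, 2.1], [0.1, 2.8]]
grasp [ 0.52536092 -0.27841691  0.1299841 ] top [ 0.52529291 -0.27808372  0.14998121]
[[ 0.905 -0.     0.425]
 [-0.425 -0.     0.905]
 [-0.    -1.    -0.   ]]
tool z yaw 64.85992375035663
```

>>> play_rows:
  moves:
    - {"x": 1.1, "y": -3.5, "turn": 1.5}
    - {"x": 1.1, "y": -3.5, "turn": 1.5}
    - {"x": 1.1, "y": -3.5, "turn": 1.5}
    - {"x": 1.1, "y": -3.5, "turn": 1.5}
    - {"x": 1.1, "y": -3.5, "turn": 1.5}
    - {"x": 1.1, "y": -3.5, "turn": 1.5}
    - {"x": 1.1, "y": -3.5, "turn": 1.5}
    - {"x": 1.1, "y": -3.5, "turn": 1.5}

```text
invalid input
```

>>> play_rows:
  moves:
    - {"x": 1.1, "y": -3.5, "turn": 1.5}
    - {"x": 1.1, "y": -3.5, "turn": 1.5}
    - {"x": 1.1, "y": -3.5, "turn": 1.5}
    - {"x": 1.1, "y": -3.5, "turn": 1.5}
    - {"x": 1.1, "y": -3.5, "turn": 1.5}
    - {"x": 1.1, "y": -3.5, "turn": 1.5}

```text
invalid input
```

Run:
```python
from h import *
d=snap('wrist','w1.png'); np.save('w1.npy',np.array([d],dtype=object),allow_pickle=True)
for q in ['knob_mid','groove','rack','knob','board']:
    print(q,[(np.round(r['point'],1).tolist(),round(r['score'],2)) for r in pinpoint('wrist',q)[:3]])
print(proj(d,(.5309,-.0356,.067)),proj(d,(.5557,.094,.024)))
```

```text
knob_mid []
groove []
rack []
knob []
board []
[-47.046219   606.20977269] [ 75.08373811 548.69432354]
```

View pics/w1.png

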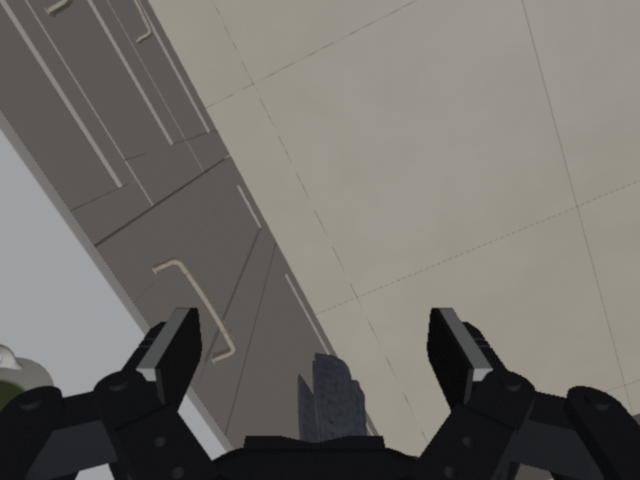

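The wrist picture shows only the floor and cabinets, so nothing useful yet. The calls were refused, so I'll try full rows.

>>> play_rows:
  moves:
    - {"x": 1.1, "y": -3.5, "z": 0, "turn": 1.5, "jaw": 8.5}
    - {"x": 1.1, "y": -3.5, "z": 0, "turn": 1.5, "jaw": 8.5}
    - {"x": 1.1, "y": -3.5, "z": 0, "turn": 1.5, "jaw": 8.5}
    - {"x": 1.1, "y": -3.5, "z": 0, "turn": 1.5, "jaw": 8.5}
    - {"x": 1.1, "y": -3.5, "z": 0, "turn": 1.5, "jaw": 8.5}
    - {"x": 1.1, "y": -3.5, "z": 0, "turn": 1.5, "jaw": 8.5}
    - {"x": 1.1, "y": -3.5, "z": 0, "turn": 1.5, "jaw": 8.5}
    - {"x": 1.1, "y": -3.5, "z": 0, "turn": 1.5, "jaw": 8.5}

```text
t: 1.92
tool_pos: [0.3536, 0.2842, 0.2315]
tool_rot: [-1.563, 0.178, -0.179]
contact_force: [1.6, 0.8, -0.5]
opening: 0.0852
```

>>> play_rows:
  moves:
    - {"x": 1.1, "y": -3.5, "z": 0, "turn": 1.5, "jaw": 8.5}
    - {"x": 1.1, "y": -3.5, "z": 0, "turn": 1.5, "jaw": 8.5}
    - {"x": 1.1, "y": -3.5, "z": 0, "turn": 1.5, "jaw": 8.5}
    - {"x": 1.1, "y": -3.5, "z": 0, "turn": 1.5, "jaw": 8.5}
    - {"x": 1.1, "y": -3.5, "z": 0, "turn": 1.5, "jaw": 8.5}
    - {"x": 1.1, "y": -3.5, "z": 0, "turn": 1.5, "jaw": 8.5}
    - {"x": 1.1, "y": -3.5, "z": 0, "turn": 1.5, "jaw": 8.5}

```text
t: 2.5
tool_pos: [0.4307, 0.039, 0.2317]
tool_rot: [-1.571, 0.034, -0.036]
contact_force: [0.9, -0.6, -0.4]
opening: 0.0856
```

Run:
```python
from h import *
d=snap('wrist','w2.png'); np.save('w2.npy',np.array([d],dtype=object),allow_pickle=True)
for q in ['knob_mid','groove','rack','knob','board']:
    print(q,[(np.round(r['point'],1).tolist(),round(r['score'],2)) for r in pinpoint('wrist',q)[:3]])
print(proj(d,(.5309,-.0356,.067)),proj(d,(.5557,.094,.024)))
```

```text
knob_mid [([233.4, 321.1], 0.61)]
groove [([376.6, 313.5], 0.85)]
rack [([371.6, 300.6], 0.92)]
knob []
board [([379.2, 313.9], 0.47)]
[234.7612771  318.11229831] [374.75733289 312.12317665]
```

View pics/w2.png

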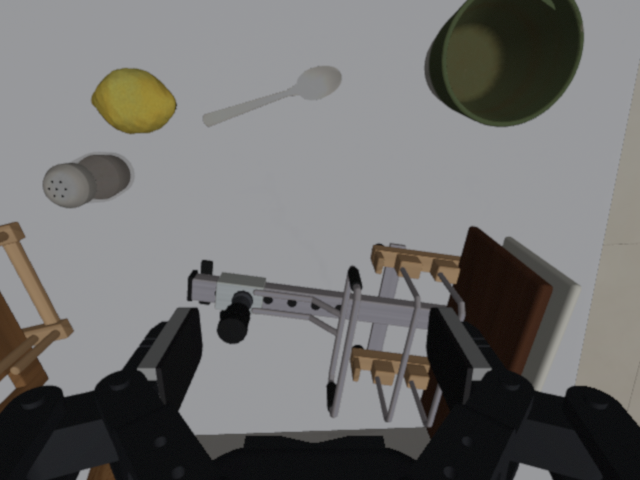

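>>> play_rows:
  moves:
    - {"x": 1.2, "y": -3.9, "z": 0, "turn": 1.8, "jaw": 8.5}
    - {"x": 1.2, "y": -3.9, "z": 0, "turn": 1.8, "jaw": 8.5}
    - {"x": 1.2, "y": -3.9, "z": 0, "turn": 1.8, "jaw": 8.5}
    - {"x": 1.2, "y": -3.9, "z": 0, "turn": 1.8, "jaw": 8.5}
    - {"x": 1.2, "y": -3.9, "z": 0, "turn": 1.8, "jaw": 8.5}
    - {"x": 1.2, "y": -3.9, "z": 0, "turn": 1.8, "jaw": 8.5}
    - {"x": 1.2, "y": -3.9, "z": 0, "turn": 1.8, "jaw": 8.5}
    - {"x": 1.1, "y": -3.9, "z": 0, "turn": 1.6, "jaw": 8.5}

```text
t: 3.47
tool_pos: [0.5267, -0.2711, 0.2312]
tool_rot: [-1.564, -0.162, 0.162]
contact_force: [0.7, 0.4, 0.3]
opening: 0.085
```

Run:
```python
from h import *
d=snap('wrist','w3.png'); np.save('w3.npy',np.array([d],dtype=object),allow_pickle=True)
print(pinpoint('wrist','board')[:2])
o=ctrl.get_obs(); print(o['tool_pos'],o['q'])
from scipy.spatial.transform import Rotation as R
M=R.from_rotvec(o['tool_rot']).as_matrix(); print('tool z yaw',np.degrees(np.arctan2(M[1,2],M[0,2])))
for p in [(0.5253,-.278,.15)]: print(proj(d,p))
```

```text
[{'point': [304.1, 206.1], 'score': 0.58}]
[ 0.52676553 -0.27392412  0.23034525] [-6.04351590e-01 -1.99257597e-02  1.68797732e+00 -1.00966657e-03
  1.47396325e+00 -2.37546665e+00]
tool z yaw 101.48303441047013
[303.81610482 235.9548854 ]
```

View pics/w3.png

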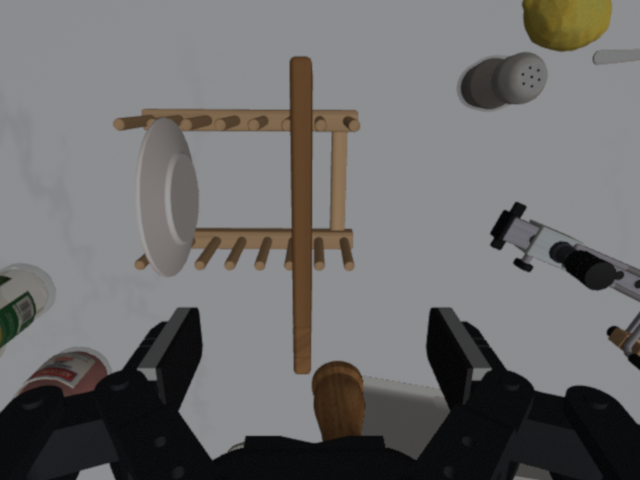

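Run:
```python
from h import *
d=np.load('w3.npy',allow_pickle=True)[0]
a,b=atz(d,(301.2,58),.15),atz(d,(302.8,373),.15); print(a,b,(a+b)/2,np.linalg.norm(a-b),np.degrees(np.arctan2(*(b-a)[1::-1])))
t,s=np.load('cal.npy',allow_pickle=True)
for z in (0,.1,.2): print(z,atz(t,(368,138),z),atz(t,(376,96),z),atz(s,(447,235),z))
```

```text
[ 0.42976095 -0.29855806  0.15      ] [ 0.62159319 -0.25937394  0.15      ] [ 0.52567707 -0.278966    0.15      ] 0.1957932633669108 11.544565385256215
0 [ 0.72983402 -0.19761602  0.        ] [ 0.81465124 -0.20983143  0.        ] [ 0.74344204 -0.20577745  0.        ]
0.1 [ 0.68933505 -0.19001002  0.1       ] [ 0.76595388 -0.20104469  0.1       ] [ 0.63478861 -0.26603339  0.1       ]
0.2 [ 0.64883608 -0.18240402  0.2       ] [ 0.71725652 -0.19225796  0.2       ] [ 0.52613519 -0.32628933  0.2       ]
```

>>> play_rows:
  moves:
    - {"x": -0.1, "y": -0.3, "z": -2, "turn": 0, "jaw": 8.5}
    - {"x": 0, "y": -0.2, "z": -2, "turn": 0, "jaw": 8.5}
    - {"x": 0, "y": 0, "z": -2, "turn": 0, "jaw": 8.5}
    - {"x": 0, "y": 0, "z": -2, "turn": 0, "jaw": 6}
    - {"x": 0, "y": 0, "z": -2, "turn": 0, "jaw": 4}
    - {"x": 0, "y": 0, "z": -1.8, "turn": 0, "jaw": 3}
    - {"x": 0, "y": 0, "z": 0, "turn": 0, "jaw": 2.5}
    - {"x": 0, "y": 0, "z": 0, "turn": 0, "jaw": 2.5}
  squeeze: 40

```text
t: 4.23
tool_pos: [0.5244, -0.2739, 0.1123]
tool_rot: [-1.563, -0.159, 0.162]
contact_force: [-0.4, -1.0, 0.4]
opening: 0.0258
```

Run:
```python
from h import *
d=snap('wrist','w4.png')
o=ctrl.get_obs(); print(o['tool_pos'],o['opening'])
```

```text
[ 0.52522091 -0.27488463  0.11395157] 0.02506975802895124
```

View pics/w4.png

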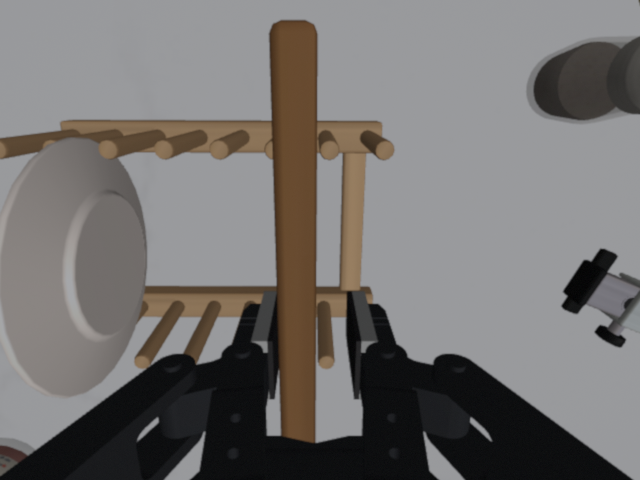

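>>> play_rows:
  moves:
    - {"x": 0, "y": -0.2, "z": 0, "turn": 0, "jaw": 2.5}
    - {"x": 0, "y": -0.2, "z": 0, "turn": 0, "jaw": 2.5}
    - {"x": 0, "y": 0, "z": 0, "turn": 0, "jaw": 1.8}
    - {"x": 0, "y": 0, "z": 0, "turn": 0, "jaw": 1.4}
    - {"x": 0, "y": 0, "z": 0, "turn": 0, "jaw": 0.8}
    - {"x": 0, "y": 0, "z": 0, "turn": 0, "jaw": 0.8}
    - {"x": 0, "y": 0, "z": 0, "turn": 0, "jaw": 0.8}
  squeeze: 40

```text
t: 4.87
tool_pos: [0.525, -0.2806, 0.1144]
tool_rot: [-1.566, -0.159, 0.157]
contact_force: [0.4, 0.5, 5.3]
opening: 0.0116
```

Run:
```python
from h import *
d=snap('wrist','w5.png')
o=ctrl.get_obs(); print(o['tool_pos'],o['opening'],o['contact_force'],o['wrist_torque'])
```

```text
[ 0.52500597 -0.28057719  0.11437427] 0.011616268373347461 [-0.97159919  0.79540702  5.70691585] [0.19022372 0.0939168  0.02152914]
```

View pics/w5.png

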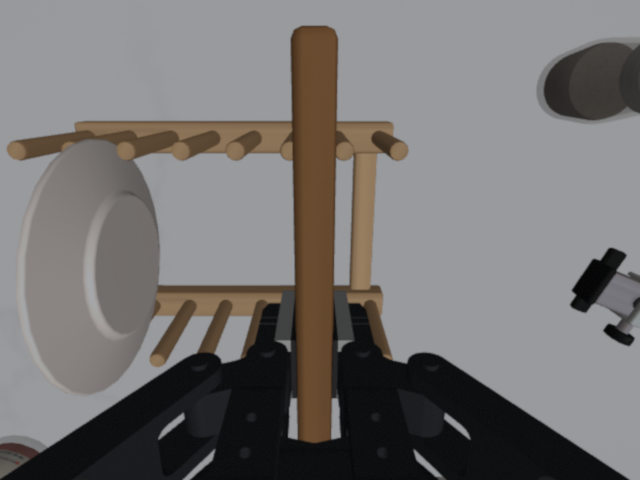

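>>> play_rows:
  moves:
    - {"x": 0, "y": 0, "z": 0.8, "turn": 0, "jaw": 0.8}
    - {"x": 0, "y": 0, "z": 1.2, "turn": 0, "jaw": 0.8}
    - {"x": 0, "y": 0, "z": 2, "turn": 0, "jaw": 0.8}
    - {"x": 0, "y": 0, "z": 2, "turn": 0, "jaw": 0.8}
    - {"x": 0, "y": 0, "z": 2, "turn": 0, "jaw": 0.8}
    - {"x": 0, "y": 0, "z": 2, "turn": 0, "jaw": 0.8}
    - {"x": 0, "y": 0, "z": 2, "turn": 0, "jaw": 0.8}
    - {"x": 0, "y": 0, "z": 1, "turn": 0, "jaw": 0.8}
  squeeze: 60

```text
t: 5.58
tool_pos: [0.5251, -0.2806, 0.2464]
tool_rot: [-1.567, -0.16, 0.156]
contact_force: [0.5, 0.7, -2.0]
opening: 0.0114
```

```bash
python3 - <<'E'
from h import *
d=snap('wrist','w6.png'); snap('scene','s6.png')
o=ctrl.get_obs(); print(o['tool_pos'],o['opening'],o['contact_force'],o['wrist_torque'])
E
cat > fit2.py <<'E'
exec(open('fit.py').read().split("bo=[")[0])
w=np.load('w2.npy',allow_pickle=True)[0]
obs+=[(w,(233.4,321.1),(0,-.132,.067)),(w,(376.6,313.5),(0,0,.024)),(w,(371.6,300.6),(0,0,0)),(w,(353,278),(-.06,-.035,.078)),(w,(332,397),(.06,-.035,.078))]
r=least_squares(f,[.555,.1,-.2],loss='soft_l1')
print('rack',r.x,np.degrees(r.x[2])); print(np.round(f(r.x).reshape(-1,2),1).tolist())
obs=obs[-5:]
r=least_squares(f,[.555,.1,-.2],loss='soft_l1')
print('rack wrist',r.x,np.degrees(r.x[2])); print(np.round(f(r.x).reshape(-1,2),1).tolist())
E
python3 fit2.py
```

```text
[ 0.52536809 -0.28087279  0.24596938] 0.011123509774151594 [ 0.56851256 -0.3579258  -2.77089755] [ 0.02704441 -0.02298031 -0.06071015]
rack [ 0.55574344  0.09400678 -0.18916298] -10.838240565094711
[[1.1, -1.6], [-0.7, 1.6], [5.9, -0.2], [2.5, 1.3], [-1.5, 1.1], [-1.1, 0.7], [-0.1, -1.1], [-0.9, -1.1], [-0.8, -0.1], [-1.1, -1.3], [0.9, -2.8], [-1.1, 2.2]]
knob [ 0.53092257 -0.0356386   0.067     ] knob end [ 0.53543545 -0.01206672  0.067     ]
rack [ 0.55645841  0.09358239 -0.18066225] -10.351184288676908
[[1.6, -2.6], [0.4, 1.3], [6.2, -0.6], [3.0, 1.3], [-1.2, 0.7], [-0.6, 0.6], [-0.1, -1.7], [-0.3, -1.6], [-0.3, -0.3], [-0.3, -1.2], [1.3, -3.8], [-0.0, 1.9], [0.8, -1.1], [-2.3, -0.7], [-0.5, 0.5], [2.2, -0.4], [1.1, -1.1]]
rack wrist [ 0.55664225  0.0929847  -0.17207474] -9.859156631859037
[[0.1, 0.2], [-2.9, -0.5], [-1.1, 0.7], [0.8, 0.1], [1.0, -0.6]]
```

View pics/s6.png

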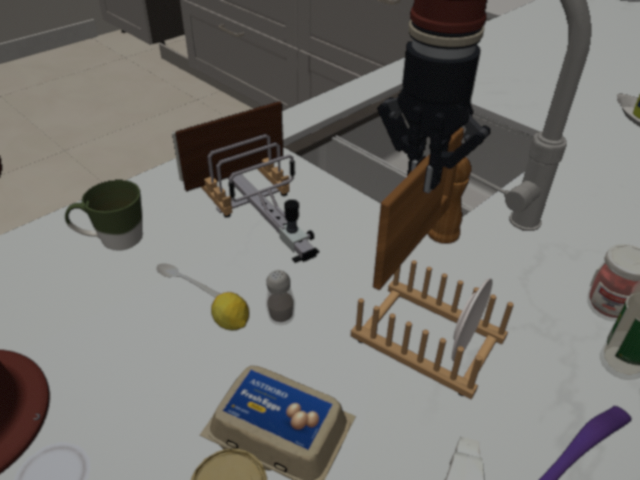

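Run:
```python
from h import *
d=np.load('w2.npy',allow_pickle=True)[0]
x0,y0,x1,y1,k=180,220,480,430,2.6
im=d['img'][y0:y1,x0:x1,::-1].astype(float); im=np.clip(im*1.6,0,255).astype(np.uint8)
im=cv2.resize(im,None,fx=k,fy=k,interpolation=cv2.INTER_CUBIC)
for x in range(x0,x1,20): cv2.putText(im,str(x),(int((x-x0)*k),10),0,.35,(0,0,255))
for y in range(y0,y1,20): cv2.putText(im,str(y),(0,int((y-y0)*k)+4),0,.35,(0,0,255))
cv2.imwrite('pics/w2c.png',im)
```

```text
(no output)
```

View pics/w2c.png

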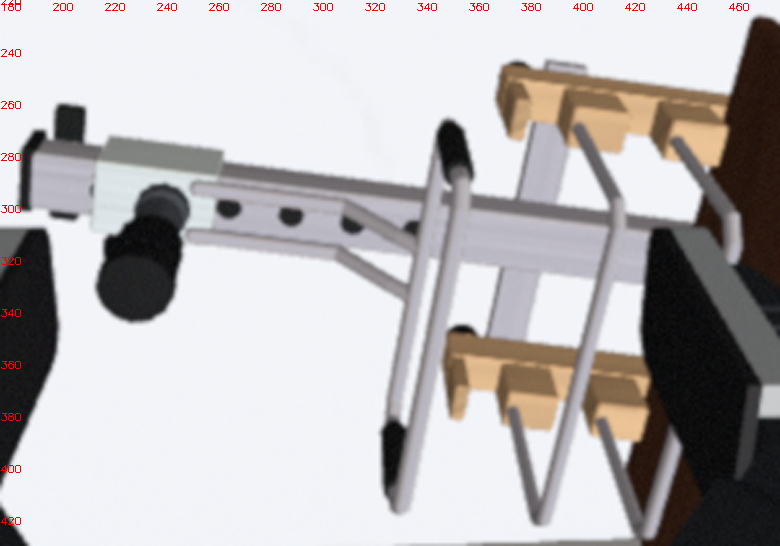

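Run:
```python
from h import *
d=np.load('w2.npy',allow_pickle=True)[0]
P=lambda c,z: atz(d,(180+c[0]/2.6,220+c[1]/2.6),z)
yaw=lambda v: np.degrees(np.arctan2(v[1],v[0]))
print('rail+',yaw(P((650,284),.022)-P((430,262),.022))-90,P((450,263.5),.022))
print('rail-',yaw(P((610,222),.022)-P((230,176),.022))-90,P((420,200),.022))
for n,a,b,z in [('div1',(618,200),(540,520),.1015),('cheek',(462,175),(402,508),.1025),('blk',(570,133),(500,408),.044),('blkR',(625,138),(555,415),.044),('div2',(737,215),(650,533),.1015)]:
    p,q=P(a,z),P(b,z); print(n,p.round(4),q.round(4),((p+q)/2).round(4),round(np.linalg.norm(p-q),4),round(yaw(q-p),2))
print('knobtop',P((136,285),.084))
```

```text
rail+ -9.043488471897774 [0.56651111 0.07238123 0.022     ]
rail- -10.229323067669341 [0.53831243 0.06132102 0.022     ]
div1 [0.4983 0.1155 0.1015] [0.6162 0.0942 0.1015] [0.5573 0.1048 0.1015] 0.1198 -10.23
cheek [0.4876 0.0695 0.1025] [0.6083 0.0486 0.1025] [0.5479 0.059  0.1025] 0.1225 -9.82
blk [0.5027 0.1131 0.044 ] [0.6175 0.0889 0.044 ] [0.5601 0.101  0.044 ] 0.1173 -11.9
blkR [0.5055 0.1324 0.044 ] [0.6217 0.1101 0.044 ] [0.5636 0.1213 0.044 ] 0.1183 -10.83
div2 [0.5049 0.1509 0.1015] [0.6233 0.1309 0.1015] [0.5641 0.1409 0.1015] 0.1201 -9.58
knobtop [ 0.53176653 -0.03452872  0.084     ]
```

>>> play_rows:
  moves:
    - {"x": 0.3, "y": 2, "z": 0, "turn": -2, "jaw": 0.8}
    - {"x": 0.3, "y": 3.5, "z": 0, "turn": -2, "jaw": 0.8}
    - {"x": 0.3, "y": 3.5, "z": 0, "turn": -2, "jaw": 0.8}
    - {"x": 0.3, "y": 3.5, "z": 0, "turn": -2, "jaw": 0.8}
    - {"x": 0.3, "y": 3.5, "z": 0, "turn": -2, "jaw": 0.8}
    - {"x": 0.3, "y": 3.5, "z": 0, "turn": -2, "jaw": 0.8}
    - {"x": 0.3, "y": 3.5, "z": 0, "turn": -2, "jaw": 0.8}
    - {"x": 0.3, "y": 3.5, "z": 0, "turn": -2, "jaw": 0.8}

```text
t: 6.35
tool_pos: [0.5473, -0.0134, 0.241]
tool_rot: [-1.57, 0.065, -0.06]
contact_force: [0.5, -0.0, -2.7]
opening: 0.0112
```

>>> play_rows:
  moves:
    - {"x": 0.3, "y": 3.5, "z": 0, "turn": -2, "jaw": 0.8}
    - {"x": 0.3, "y": 3.5, "z": 0, "turn": -2, "jaw": 0.8}
    - {"x": 0, "y": 2.5, "z": 0, "turn": -1.8, "jaw": 0.8}
    - {"x": 0, "y": 1, "z": 0, "turn": 0, "jaw": 0.8}
    - {"x": 0, "y": 0, "z": 0, "turn": 0, "jaw": 0.8}
    - {"x": 0, "y": 0, "z": 0, "turn": 0, "jaw": 0.8}

```text
t: 6.85
tool_pos: [0.5539, 0.0895, 0.2418]
tool_rot: [-1.568, 0.141, -0.138]
contact_force: [-0.2, -0.5, -2.7]
opening: 0.0111
```

```bash
cat >> h.py <<'E'
from scipy.spatial.transform import Rotation as R
def st():
    o=ctrl.get_obs(); M=R.from_rotvec(o['tool_rot']).as_matrix()
    print('t',round(o['t'],2),'tcp',o['tool_pos'].round(4),'yaw',np.degrees(np.arctan2(M[1,2],M[0,2])).round(2),'ydir',M[:,1].round(3),'F',o['contact_force'].round(1),'T',o['wrist_torque'].round(2),'op',round(o['opening'],4)); return o
E
python3 - <<'E'
from h import *
d=snap('wrist','w7.png');np.save('w7.npy',np.array([d],dtype=object),allow_pickle=True)
t=snap('top','t7.png');s=snap('scene','s7.png'); st()
E
```

```text
t 7.0 tcp [0.5544 0.0884 0.2427] yaw 79.67 ydir [-0.001 -0.001 -1.   ] F [-0.6 -0.4 -2.7] T [-0.   -0.02  0.03] op 0.0112
```

View pics/w7.png

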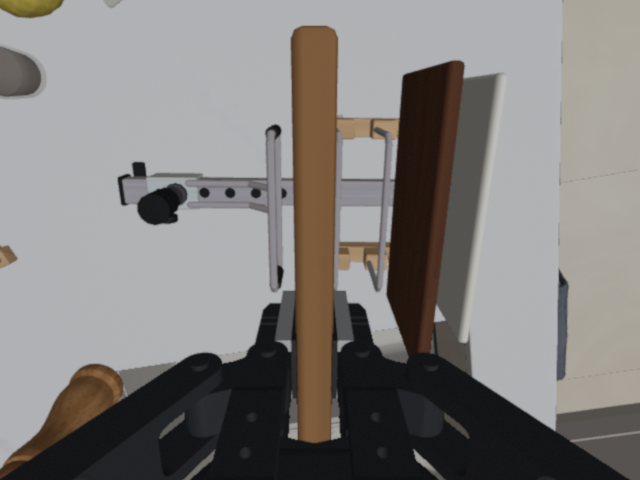

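View pics/s7.png

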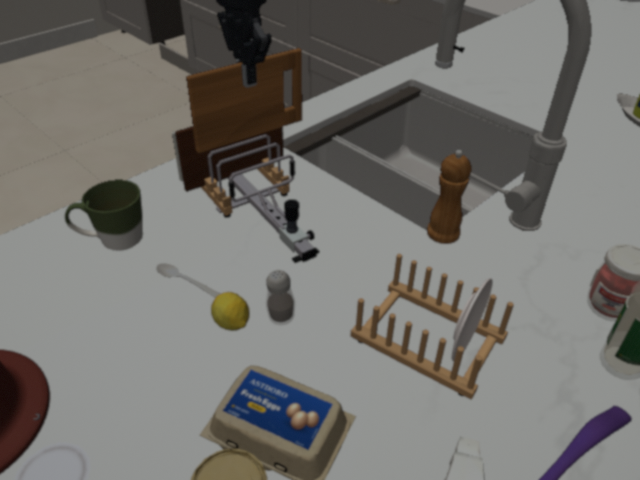

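Run:
```python
from h import *
d=np.load('w7.npy',allow_pickle=True)[0]
x0,y0,x1,y1,k=110,110,410,300,2.6
im=d['img'][y0:y1,x0:x1,::-1].astype(float); im=np.clip(im*1.6,0,255).astype(np.uint8)
im=cv2.resize(im,None,fx=k,fy=k,interpolation=cv2.INTER_CUBIC)
cv2.imwrite('pics/w7c.png',im)
```

View pics/w7c.png

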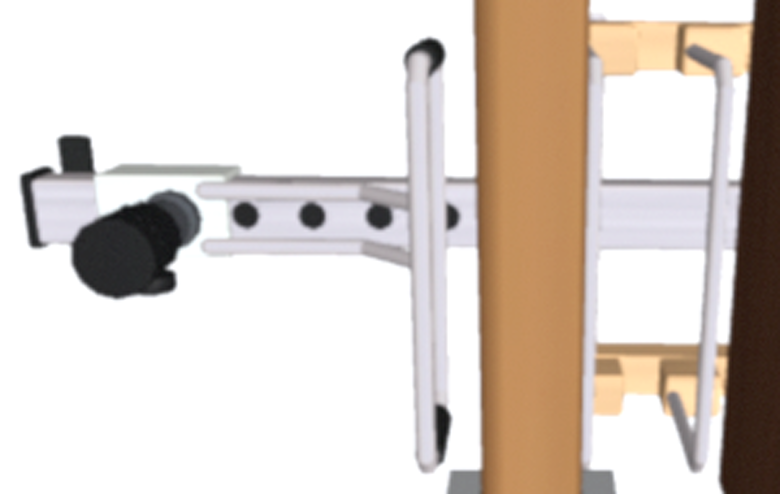

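Run:
```python
from h import *
d=np.load('w7.npy',allow_pickle=True)[0]
P=lambda c,z: atz(d,(110+c[0]/2.6,110+c[1]/2.6),z)
yaw=lambda v: np.degrees(np.arctan2(v[1],v[0]))
H=[P(c,.022) for c in [(246,214),(312,215),(379,215),(447,216)]]
print(np.round(H,4), np.linalg.norm(H[3]-H[0]), yaw(H[3]-H[0])-90)
a=np.radians(-10.3+90); u=np.array([np.cos(a),np.sin(a),0])
print('origin',[ (h+u*k).round(4) for h,k in zip(H,(.108,.084,.06,.036))])
for n,a,b,z,off in [('cheek',(419,62),(428,460),.1025,.037),('div1',(595,65),(587,460),.1015,-.0105),('div2',(722,65),(697,460),.1015,-.0455)]:
    p,q=P(a,z),P(b,z); print(n,p.round(4),q.round(4),((p+q)/2+u*off).round(4),round(np.linalg.norm(p-q),4),round(yaw(q-p),2))
print('knobtop',P((117,250),.084)+u*.132, 'rail',yaw(P((730,183),.022)-P((240,180),.022))-90,yaw(P((730,247),.022)-P((240,250),.022))-90)
```

```text
[[ 0.5379 -0.0117  0.022 ]
 [ 0.5425  0.0116  0.022 ]
 [ 0.5467  0.0353  0.022 ]
 [ 0.5513  0.0592  0.022 ]] 0.07212301066192293 -10.718833086466475
origin [array([0.5572, 0.0946, 0.022 ]), array([0.5575, 0.0942, 0.022 ]), array([0.5574, 0.0943, 0.022 ]), array([0.5578, 0.0946, 0.022 ])]
cheek [0.4919 0.0703 0.1025] [0.6071 0.0483 0.1025] [0.5561 0.0957 0.1025] 0.1172 -10.79
div1 [0.5011 0.1163 0.1015] [0.616  0.0956 0.1015] [0.5567 0.0956 0.1015] 0.1168 -10.22
div2 [0.507  0.1497 0.1015] [0.6219 0.1284 0.1015] [0.5563 0.0943 0.1015] 0.1168 -10.51
knobtop [0.55457446 0.09688701 0.084     ] rail -10.495393743995905 -9.770212340880349
```

>>> play_rows:
  moves:
    - {"x": 0.1, "y": 0.3, "z": 0, "turn": 0, "jaw": 0.8}
    - {"x": 0.1, "y": 0.3, "z": 0, "turn": 0, "jaw": 0.8}
    - {"x": 0, "y": 0, "z": 0, "turn": 0, "jaw": 0.8}
    - {"x": 0, "y": 0, "z": 0, "turn": 0, "jaw": 0.8}
    - {"x": 0, "y": 0, "z": 0, "turn": 0, "jaw": 0.8}

```text
t: 7.42
tool_pos: [0.5566, 0.0956, 0.2434]
tool_rot: [-1.566, 0.14, -0.141]
contact_force: [0.0, -0.0, -3.0]
opening: 0.0113
```

Run:
```python
from h import *
d=snap('wrist','w8.png'); st()
im=d['img']
for r in (40,60,80,100,280,420):
    row=im[r,270:360].astype(int); m=np.where(row[:,0]-row[:,2]>30)[0]+270; print(r,m.min() if len(m) else None,m.max() if len(m) else None, (atz(d,((m.min()+m.max())/2,r),.278)).round(4))
```

```text
t 7.47 tcp [0.5565 0.0957 0.2433] yaw 79.75 ydir [ 0. -0. -1.] F [ 0.2 -0.  -3.1] T [ 0.04 -0.02  0.02] op 0.011
40 292 337 [0.4637 0.1126 0.278 ]
60 292 336 [0.4682 0.1117 0.278 ]
80 293 336 [0.4728 0.111  0.278 ]
100 293 336 [0.4775 0.1101 0.278 ]
280 296 333 [0.5278 0.1011 0.278 ]
420 298 330 [0.5794 0.0916 0.278 ]
```

>>> play_rows:
  moves:
    - {"x": 0, "y": -0.1, "z": -1, "turn": 0, "jaw": 0.8}
    - {"x": 0, "y": 0, "z": -1.5, "turn": 0, "jaw": 0.8}
    - {"x": 0, "y": 0, "z": -1.5, "turn": 0, "jaw": 0.8}
    - {"x": 0, "y": 0, "z": -1.5, "turn": 0, "jaw": 0.8}
    - {"x": 0, "y": 0, "z": -1.5, "turn": 0, "jaw": 0.8}
    - {"x": 0, "y": 0, "z": -0.6, "turn": 0, "jaw": 0.8}
    - {"x": 0, "y": 0, "z": 0, "turn": 0, "jaw": 0.8}
    - {"x": 0, "y": 0, "z": 0, "turn": 0, "jaw": 0.8}

```text
t: 8.13
tool_pos: [0.5564, 0.0947, 0.167]
tool_rot: [-1.566, 0.141, -0.14]
contact_force: [0.2, -0.5, -2.8]
opening: 0.0111
```

Run:
```python
from h import *
d=snap('wrist','w9.png'); s=eyes.get_image('scene');st()
im=cv2.resize(s['img'][80:280,150:350,::-1],None,fx=3,fy=3,interpolation=cv2.INTER_CUBIC); cv2.imwrite('pics/s9.png',im)
```

```text
t 8.23 tcp [0.5573 0.0948 0.1685] yaw 79.76 ydir [ 0.002  0.    -1.   ] F [ 1.   0.4 -2.8] T [ 0.06 -0.02 -0.04] op 0.0113
```

View pics/w9.png

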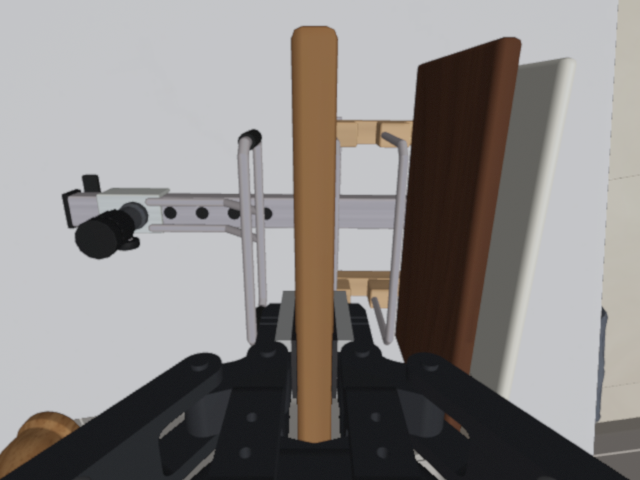

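View pics/s9.png

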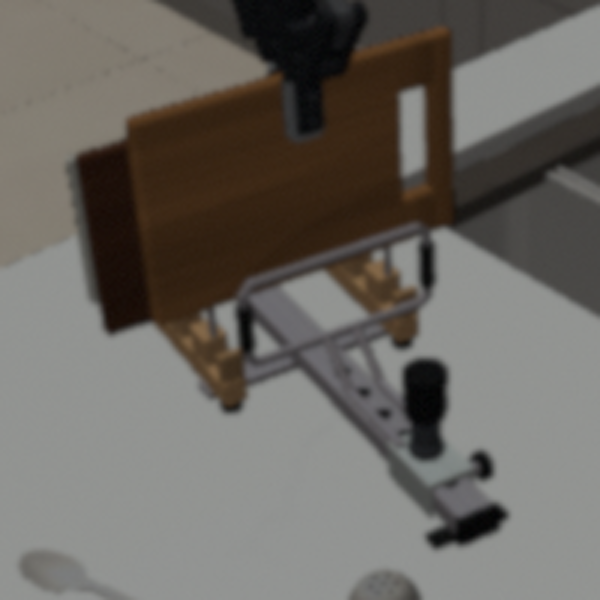

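>>> play_rows:
  moves:
    - {"x": 0, "y": 0, "z": -1, "turn": 0, "jaw": 0.8}
    - {"x": 0, "y": 0, "z": -1, "turn": 0, "jaw": 0.8}
    - {"x": 0, "y": 0, "z": -0.8, "turn": 0, "jaw": 0.8}
    - {"x": 0, "y": 0, "z": -0.7, "turn": 0, "jaw": 0.8}
    - {"x": 0, "y": 0, "z": 0, "turn": 0, "jaw": 0.8}
    - {"x": 0, "y": 0, "z": 0, "turn": 0, "jaw": 0.8}

```text
t: 8.73
tool_pos: [0.5559, 0.0947, 0.1312]
tool_rot: [-1.566, 0.142, -0.139]
contact_force: [-0.8, -1.0, -2.6]
opening: 0.0113
```

>>> play_rows:
  moves:
    - {"x": 0, "y": 0, "z": -0.5, "turn": 0, "jaw": 0.8}
    - {"x": 0, "y": 0, "z": -0.4, "turn": 0, "jaw": 0.8}
    - {"x": 0, "y": 0, "z": -0.3, "turn": 0, "jaw": 0.8}
    - {"x": 0, "y": 0, "z": 0, "turn": 0, "jaw": 0.8}
    - {"x": 0, "y": 0, "z": 0, "turn": 0, "jaw": 0.8}

```text
t: 9.15
tool_pos: [0.5564, 0.0948, 0.12]
tool_rot: [-1.566, 0.141, -0.14]
contact_force: [-0.1, 0.7, -2.8]
opening: 0.0114
```

>>> play_rows:
  moves:
    - {"x": 0, "y": 0, "z": -0.2, "turn": 0, "jaw": 0.8}
    - {"x": 0, "y": 0, "z": 0, "turn": 0, "jaw": 0.8}
    - {"x": 0, "y": 0, "z": 0, "turn": 0, "jaw": 0.8}

```text
t: 9.4
tool_pos: [0.5566, 0.0948, 0.1185]
tool_rot: [-1.566, 0.14, -0.141]
contact_force: [0.3, -0.3, -2.6]
opening: 0.0114
```

Run:
```python
from h import *
d=snap('wrist','w10.png'); s=eyes.get_image('scene');st()
im=cv2.resize(s['img'][80:280,150:350,::-1],None,fx=3,fy=3,interpolation=cv2.INTER_CUBIC); cv2.imwrite('pics/s10.png',im)
```

```text
t 9.5 tcp [0.5566 0.0948 0.1185] yaw 79.76 ydir [ 0. -0. -1.] F [-0.   1.1 -3.8] T [ 0.02 -0.07  0.03] op 0.0111
```

View pics/s10.png

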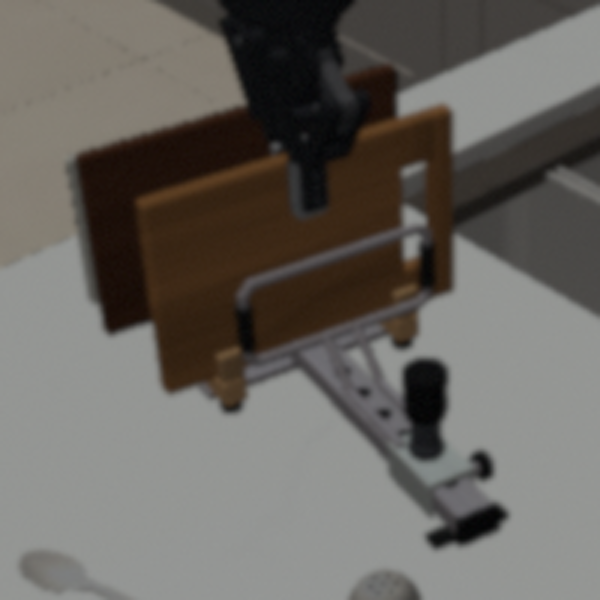

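>>> play_rows:
  moves:
    - {"x": 0, "y": 0, "z": -0.1, "turn": 0, "jaw": 0.8}
    - {"x": 0, "y": 0, "z": -0.1, "turn": 0, "jaw": 0.8}
    - {"x": 0, "y": 0, "z": 0, "turn": 0, "jaw": 0.8}
    - {"x": 0, "y": 0, "z": 0, "turn": 0, "jaw": 0.8}

```text
t: 9.83
tool_pos: [0.5568, 0.0949, 0.1184]
tool_rot: [-1.566, 0.14, -0.14]
contact_force: [-5.3, 0.1, 6.7]
opening: 0.0112
```

>>> play_rows:
  moves:
    - {"x": 0, "y": 0, "z": 0.1, "turn": 0, "jaw": 1.2}
    - {"x": 0, "y": 0, "z": 0, "turn": 0, "jaw": 1.6}
    - {"x": 0, "y": 0, "z": 0, "turn": 0, "jaw": 2.0}
    - {"x": 0, "y": 0, "z": 0, "turn": 0, "jaw": 2.5}
    - {"x": 0, "y": 0, "z": 0, "turn": 0, "jaw": 3.2}
    - {"x": 0, "y": 0, "z": 0, "turn": 0, "jaw": 3.2}
    - {"x": 0, "y": 0, "z": 0, "turn": 0, "jaw": 3.2}

```text
t: 10.42
tool_pos: [0.5565, 0.0947, 0.1172]
tool_rot: [-1.566, 0.14, -0.14]
contact_force: [-0.2, 1.3, -0.2]
opening: 0.0317
```

Run:
```python
from h import *
d=snap('wrist','w11.png'); s=eyes.get_image('scene');st()
im=cv2.resize(s['img'][80:280,150:350,::-1],None,fx=3,fy=3,interpolation=cv2.INTER_CUBIC); cv2.imwrite('pics/s11.png',im)
```

```text
t 10.52 tcp [0.5565 0.0948 0.1172] yaw 79.76 ydir [-0. -0. -1.] F [-0.3 -0.2 -0.5] T [-0.01 -0.03 -0.07] op 0.032
```

View pics/w11.png

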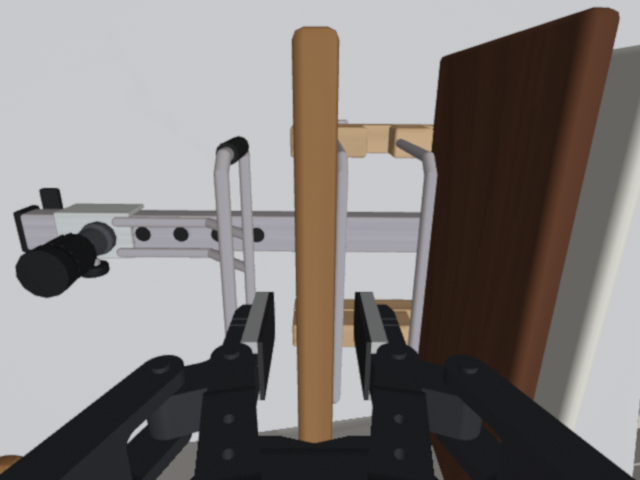

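View pics/s11.png

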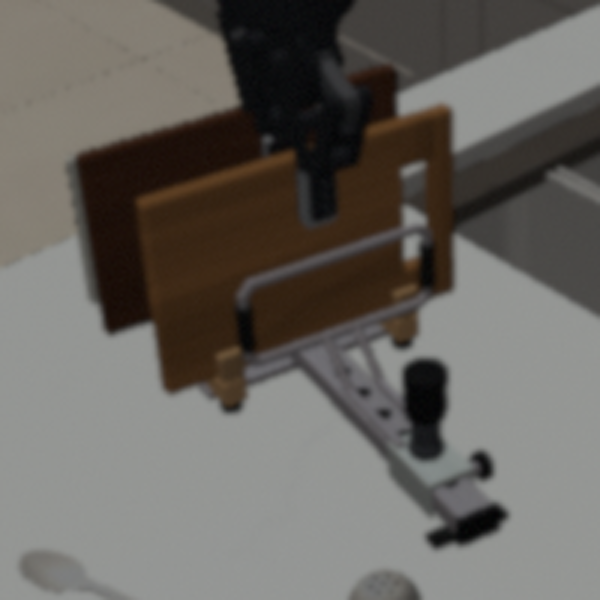

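>>> play_rows:
  moves:
    - {"x": 0, "y": 0, "z": 1.5, "turn": 0, "jaw": 3.2}
    - {"x": 0, "y": 0, "z": 2.5, "turn": 0, "jaw": 3.2}
    - {"x": 0, "y": 0, "z": 2.5, "turn": 0, "jaw": 3.2}
    - {"x": 0, "y": 0, "z": 2.5, "turn": 0, "jaw": 3.2}
    - {"x": -0.2, "y": -0.8, "z": 1, "turn": 0, "jaw": 4.2}
    - {"x": -0.6, "y": -3.1, "z": 0, "turn": 0, "jaw": 5}
    - {"x": -0.6, "y": -3.1, "z": 0, "turn": 0, "jaw": 5}
    - {"x": -0.6, "y": -3, "z": 0, "turn": 0, "jaw": 6}

```text
t: 11.18
tool_pos: [0.5359, -0.0065, 0.217]
tool_rot: [-1.567, 0.14, -0.139]
contact_force: [-0.0, -0.4, -0.3]
opening: 0.0594
```

>>> play_rows:
  moves:
    - {"x": -0.4, "y": -2, "z": 0, "turn": 0, "jaw": 6}
    - {"x": 0, "y": -1, "z": 0, "turn": 0, "jaw": 6}
    - {"x": 0, "y": 0, "z": 0, "turn": 0, "jaw": 6}
    - {"x": 0, "y": 0, "z": 0, "turn": 0, "jaw": 6}
    - {"x": 0, "y": 0, "z": 0, "turn": 0, "jaw": 6}

```text
t: 11.6
tool_pos: [0.5326, -0.0344, 0.2169]
tool_rot: [-1.566, 0.14, -0.139]
contact_force: [1.4, 0.9, -0.0]
opening: 0.0601
```

Run:
```python
from h import *
d=snap('wrist','w12.png'); np.save('w12.npy',np.array([d],dtype=object),allow_pickle=True)
s=eyes.get_image('scene');o=st()
im=cv2.resize(s['img'][80:280,150:350,::-1],None,fx=3,fy=3,interpolation=cv2.INTER_CUBIC); cv2.imwrite('pics/s12.png',im)
print(pinpoint('wrist','knob_mid')[:2],proj(d,(.5325,-.035,.067)))
r=regions_of('wrist','knob')
for k in r[:2]: ys,xs=np.where(k['pixels']); print(k['score'],xs.min(),xs.max(),ys.min(),ys.max())
```

```text
t 11.7 tcp [ 0.5327 -0.0342  0.2171] yaw 79.85 ydir [-0.  0. -1.] F [-0.9 -0.4  0.2] T [-0.01 -0.01  0.08] op 0.0597
[{'point': [311.2, 210.5], 'score': 0.7}] [313.15281558 209.73999891]
0.98 295 329 194 234
```

View pics/w12.png

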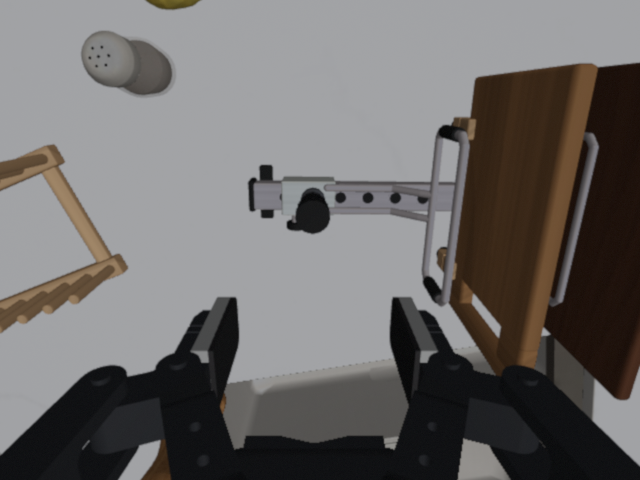

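View pics/s12.png

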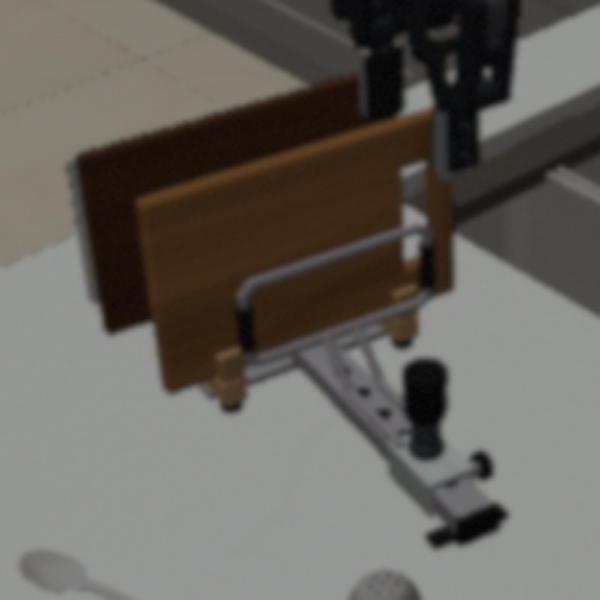

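Run:
```python
from h import *
d=np.load('w12.npy',allow_pickle=True)[0]
x0,y0,x1,y1,k=235,160,345,250,7
im=d['img'][y0:y1,x0:x1,::-1].astype(float); im=np.clip(im*1.6,0,255).astype(np.uint8)
im=cv2.resize(im,None,fx=k,fy=k,interpolation=cv2.INTER_CUBIC)
for x in range(240,x1,10): cv2.putText(im,str(x),((x-x0)*k,10),0,.35,(0,0,255))
for y in range(170,y1,10): cv2.putText(im,str(y),(0,(y-y0)*k+4),0,.35,(0,0,255))
cv2.imwrite('pics/w12c.png',im)
print(atz(d,(313,214),.084),atz(d,(311.2,210.5),.067),atz(d,(340.5,197.5),.022))
```

```text
[ 0.53099546 -0.03480481  0.084     ] [ 0.53282803 -0.03657519  0.067     ] [ 0.53806354 -0.01186275  0.022     ]
```

View pics/w12c.png

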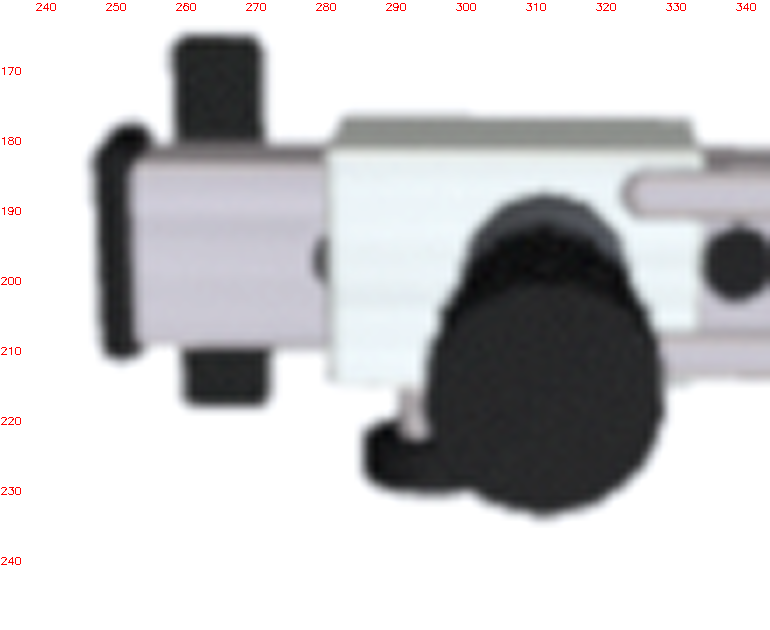

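>>> play_rows:
  moves:
    - {"x": 0, "y": -0.1, "z": -2, "turn": 0, "jaw": 6}
    - {"x": 0, "y": 0, "z": -3, "turn": 0, "jaw": 6}
    - {"x": 0, "y": 0, "z": -3, "turn": 0, "jaw": 6}
    - {"x": 0, "y": 0, "z": -3, "turn": 0, "jaw": 6}
    - {"x": 0, "y": 0, "z": -2, "turn": 0, "jaw": 6}
    - {"x": 0, "y": 0, "z": 0, "turn": 0, "jaw": 6}
    - {"x": 0, "y": 0, "z": 0, "turn": 0, "jaw": 6}

```text
t: 12.38
tool_pos: [0.5317, -0.0356, 0.0863]
tool_rot: [-1.566, 0.142, -0.138]
contact_force: [0.7, 0.4, 0.3]
opening: 0.06
```

Run:
```python
from h import *
d=snap('wrist','w13.png'); np.save('w13.npy',np.array([d],dtype=object),allow_pickle=True)
st()
```

```text
t 12.43 tcp [ 0.5331 -0.036   0.0882] yaw 79.79 ydir [ 0.001 -0.    -1.   ] F [ 0.1 -0.6  0.4] T [ 0.02 -0.03  0.04] op 0.0599
```

View pics/w13.png

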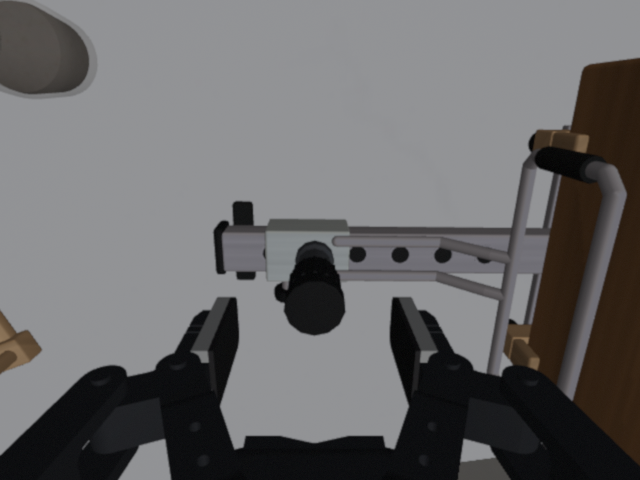

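Run:
```python
from h import *
d=np.load('w13.npy',allow_pickle=True)[0]
print(atz(d,(314.5,303.5),.084))
```

```text
[ 0.53076193 -0.03510236  0.084     ]
```

>>> play_rows:
  moves:
    - {"x": 0, "y": 0, "z": -2, "turn": 0, "jaw": 5}
    - {"x": 0, "y": 0, "z": -1.5, "turn": 0, "jaw": 4}
    - {"x": 0, "y": 0, "z": -0.6, "turn": 0, "jaw": 4}
    - {"x": 0, "y": 0, "z": 0, "turn": 0, "jaw": 3.4}
    - {"x": 0, "y": 0, "z": 0, "turn": 0, "jaw": 3.4}
    - {"x": 0, "y": 0, "z": 0, "turn": 0, "jaw": 3.4}

```text
t: 12.93
tool_pos: [0.5339, -0.0365, 0.0482]
tool_rot: [-1.567, 0.138, -0.143]
contact_force: [0.6, -0.2, 0.4]
opening: 0.0342
```

Run:
```python
from h import *
d=snap('wrist','w14.png')
st()
```

```text
t 12.98 tcp [ 0.5338 -0.0365  0.0481] yaw 79.76 ydir [ 0.003 -0.001 -1.   ] F [-1.  -0.3  0.7] T [-0.05  0.06  0.03] op 0.0336
```

View pics/w14.png

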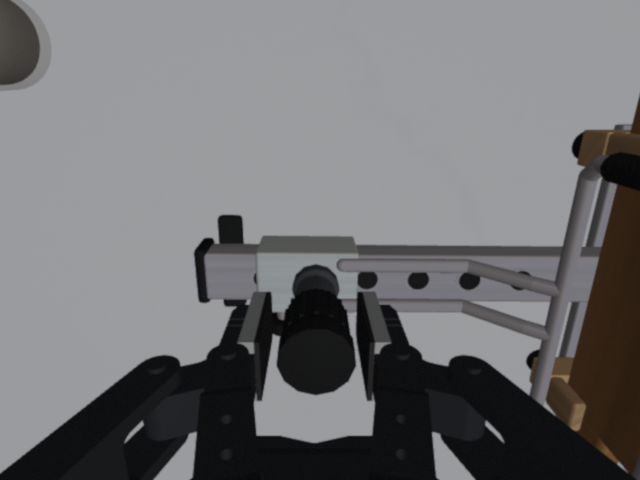

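>>> play_rows:
  moves:
    - {"x": 0, "y": 0.05, "z": 0, "turn": 0, "jaw": 2.9}
    - {"x": 0, "y": 0, "z": 0, "turn": 0, "jaw": 2.5}
    - {"x": 0, "y": 0, "z": 0, "turn": 0, "jaw": 2.0}
    - {"x": 0, "y": 0, "z": 0, "turn": 0, "jaw": 1.8}
    - {"x": 0, "y": 0, "z": 0, "turn": 0, "jaw": 1.8}
    - {"x": 0, "y": 0, "z": 0, "turn": 0, "jaw": 1.8}
  squeeze: 50

```text
t: 13.48
tool_pos: [0.5334, -0.0358, 0.0476]
tool_rot: [-1.566, 0.139, -0.142]
contact_force: [-0.7, -0.2, 5.7]
opening: 0.024
```

Run:
```python
from h import *
d=snap('wrist','w15.png')
st()
```

```text
t 13.53 tcp [ 0.5334 -0.0358  0.0476] yaw 79.76 ydir [ 0.002 -0.    -1.   ] F [-0.8  1.   5.3] T [0.15 0.14 0.03] op 0.0242
```

View pics/w15.png

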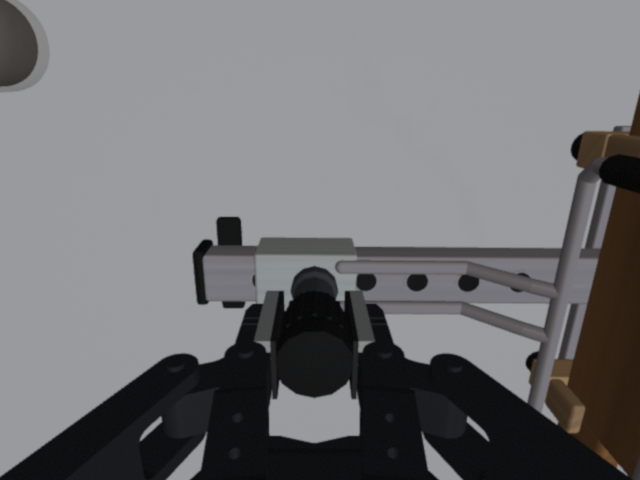

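>>> play_rows:
  moves:
    - {"x": 0, "y": 0, "z": 0.3, "turn": 0, "jaw": 1.8}
    - {"x": 0, "y": 0, "z": 0.3, "turn": 0, "jaw": 1.8}
    - {"x": 0, "y": 0, "z": 0.3, "turn": 0, "jaw": 1.8}
    - {"x": 0, "y": 0, "z": 0.3, "turn": 0, "jaw": 1.8}
    - {"x": 0, "y": 0, "z": 0, "turn": 0, "jaw": 1.8}
    - {"x": 0, "y": 0, "z": 0, "turn": 0, "jaw": 1.8}
    - {"x": 0, "y": 0, "z": 0, "turn": 0, "jaw": 1.8}
  squeeze: 60

```text
t: 14.12
tool_pos: [0.5331, -0.0357, 0.0579]
tool_rot: [-1.566, 0.139, -0.142]
contact_force: [6.2, -0.2, -4.7]
opening: 0.0238
```

Run:
```python
from h import *
d=snap('wrist','w16.png')
s=eyes.get_image('scene');im=cv2.resize(s['img'][80:280,150:350,::-1],None,fx=3,fy=3,interpolation=cv2.INTER_CUBIC); cv2.imwrite('pics/s16.png',im)
st()
```

```text
t 14.22 tcp [ 0.5331 -0.0357  0.0579] yaw 79.75 ydir [ 0.002  0.    -1.   ] F [ 6.  -0.2 -5.7] T [ 0.03 -0.86 -0.03] op 0.0241
```

View pics/w16.png

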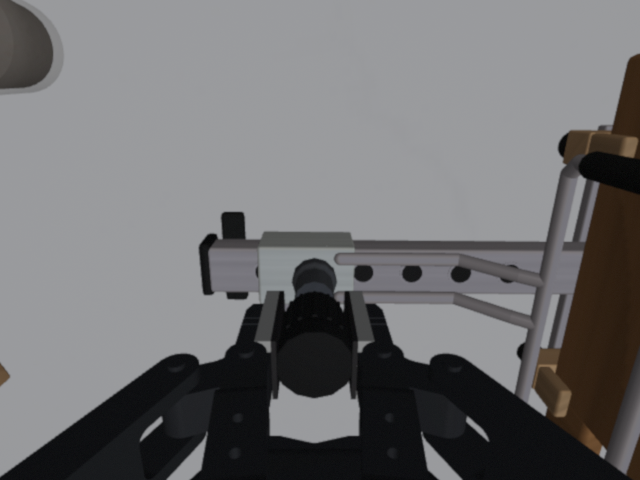

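View pics/s16.png

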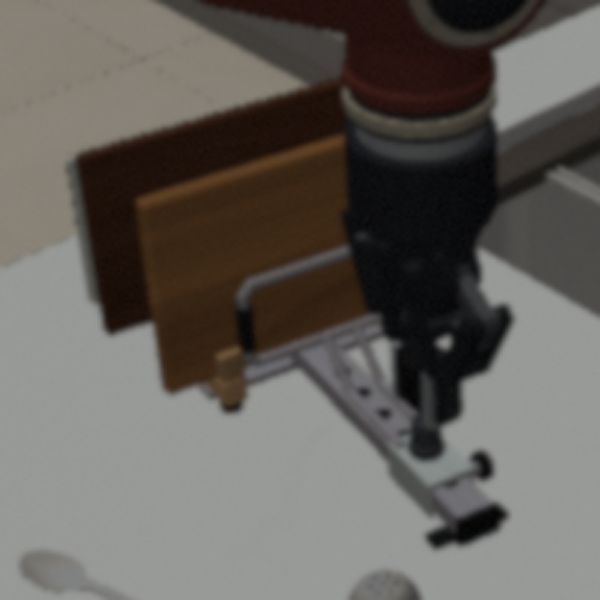

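>>> play_rows:
  moves:
    - {"x": 0.1, "y": 0, "z": 0.2, "turn": 0, "jaw": 1.8}
    - {"x": 0, "y": 0, "z": 0, "turn": 0, "jaw": 1.8}
    - {"x": 0, "y": 0, "z": 0, "turn": 0, "jaw": 1.8}
    - {"x": 0, "y": 0, "z": 0, "turn": 0, "jaw": 1.8}

```text
t: 14.55
tool_pos: [0.5331, -0.0357, 0.0596]
tool_rot: [-1.566, 0.141, -0.14]
contact_force: [3.3, -0.5, -6.4]
opening: 0.0237
```

>>> play_rows:
  moves:
    - {"x": 0.07, "y": 0.4, "z": 0, "turn": 0, "jaw": 1.8}
    - {"x": 0.07, "y": 0.4, "z": 0, "turn": 0, "jaw": 1.8}
    - {"x": 0.07, "y": 0.4, "z": 0, "turn": 0, "jaw": 1.8}
    - {"x": 0.07, "y": 0.4, "z": 0, "turn": 0, "jaw": 1.8}
    - {"x": 0.07, "y": 0.4, "z": 0, "turn": 0, "jaw": 1.8}
    - {"x": 0.07, "y": 0.3, "z": 0, "turn": 0, "jaw": 1.8}
    - {"x": 0, "y": 0, "z": 0, "turn": 0, "jaw": 1.8}
    - {"x": 0, "y": 0, "z": 0, "turn": 0, "jaw": 1.8}

```text
t: 15.22
tool_pos: [0.5377, -0.0119, 0.0603]
tool_rot: [-1.565, 0.14, -0.14]
contact_force: [3.5, 0.2, -6.6]
opening: 0.0242
```

Run:
```python
from h import *
d=snap('wrist','w17.png')
s=eyes.get_image('scene');im=cv2.resize(s['img'][80:280,150:350,::-1],None,fx=3,fy=3,interpolation=cv2.INTER_CUBIC); cv2.imwrite('pics/s17.png',im)
st()
```

```text
t 15.32 tcp [ 0.5376 -0.0122  0.0602] yaw 79.77 ydir [-0.     0.001 -1.   ] F [ 2.8  1.  -4.8] T [ 0.16 -0.44  0.07] op 0.0242
```

View pics/w17.png

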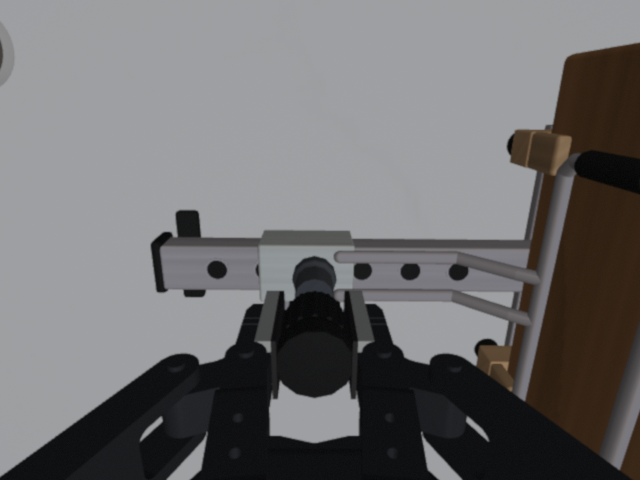

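View pics/s17.png

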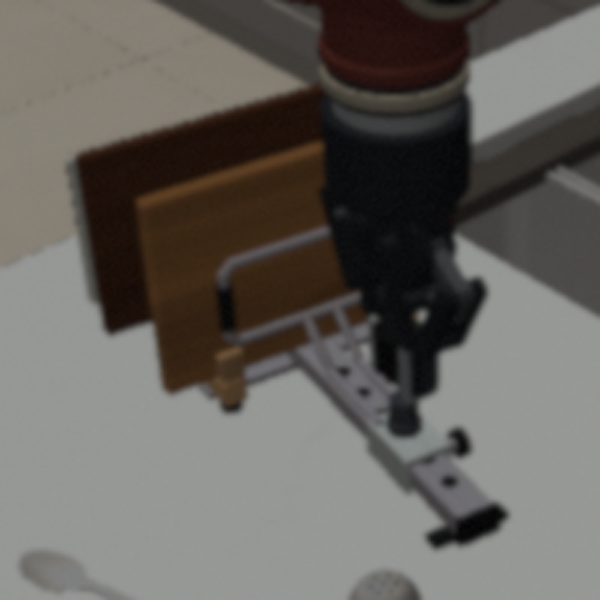

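>>> play_rows:
  moves:
    - {"x": 0, "y": 0, "z": -0.3, "turn": 0, "jaw": 1.8}
    - {"x": 0, "y": 0, "z": -0.3, "turn": 0, "jaw": 1.8}
    - {"x": 0, "y": 0, "z": -0.2, "turn": 0, "jaw": 1.8}
    - {"x": 0, "y": 0, "z": 0, "turn": 0, "jaw": 1.8}
    - {"x": 0, "y": 0, "z": 0, "turn": 0, "jaw": 1.8}

```text
t: 15.73
tool_pos: [0.5376, -0.0127, 0.0522]
tool_rot: [-1.566, 0.141, -0.14]
contact_force: [1.5, 1.1, -4.5]
opening: 0.0242
```

Past the 9 mm ride height without catching, so the pin is in the hole. Lowering the rest.

>>> play_rows:
  moves:
    - {"x": 0, "y": 0, "z": -0.2, "turn": 0, "jaw": 1.8}
    - {"x": 0, "y": 0, "z": -0.2, "turn": 0, "jaw": 1.8}
    - {"x": 0, "y": 0, "z": -0.1, "turn": 0, "jaw": 1.8}
    - {"x": 0, "y": 0, "z": -0.1, "turn": 0, "jaw": 1.8}
    - {"x": 0, "y": 0, "z": 0, "turn": 0, "jaw": 1.8}
    - {"x": 0, "y": 0, "z": 0, "turn": 0, "jaw": 1.8}
    - {"x": 0, "y": 0, "z": 0, "turn": 0, "jaw": 1.8}

```text
t: 16.32
tool_pos: [0.5379, -0.0128, 0.0477]
tool_rot: [-1.566, 0.141, -0.14]
contact_force: [-3.8, 1.7, 5.2]
opening: 0.0239
```

Run:
```python
from h import *
d=snap('wrist','w18.png')
st()
```

```text
t 16.37 tcp [ 0.5379 -0.0128  0.0477] yaw 79.76 ydir [-0. -0. -1.] F [-4.4  2.1  4.9] T [ 0.28  0.56 -0.01] op 0.0239
```

View pics/w18.png

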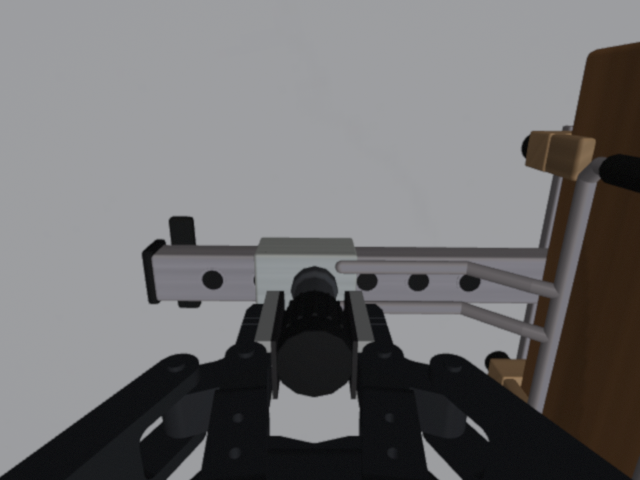

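>>> play_rows:
  moves:
    - {"x": -0.05, "y": 0.05, "z": 0, "turn": 0, "jaw": 1.8}
    - {"x": 0, "y": 0, "z": 0, "turn": 0, "jaw": 1.8}
    - {"x": 0, "y": 0, "z": 0, "turn": 0, "jaw": 1.8}
    - {"x": 0, "y": 0, "z": 0, "turn": 0, "jaw": 1.8}

```text
t: 16.7
tool_pos: [0.5379, -0.0127, 0.0477]
tool_rot: [-1.567, 0.139, -0.141]
contact_force: [-3.2, -1.0, 6.5]
opening: 0.0237
```

Run:
```python
from h import *
s=snap('scene','s19.png');t=snap('top','t19.png');st()
```

```text
t 16.8 tcp [ 0.5379 -0.0127  0.0476] yaw 79.77 ydir [ 0.001 -0.001 -1.   ] F [-3.8  0.3  5.5] T [-0.03  0.44 -0.  ] op 0.0235
```

View pics/s19.png

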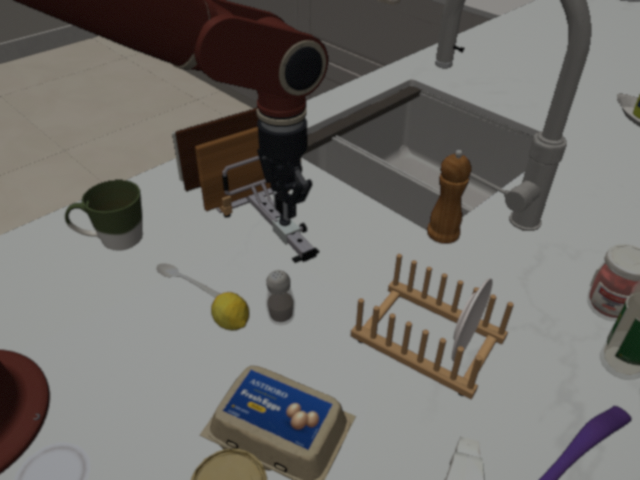

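View pics/t19.png

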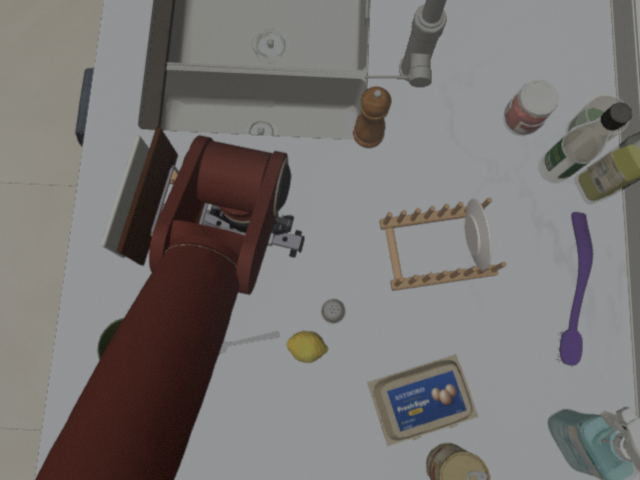

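Run:
```python
from h import *
print(finish_job()); st()
```

```text
the job is handed in; nothing more can be done
None
the job is handed in; nothing more can be done
```

I lifted the board out of the drainer, stood it on its long edge in the end groove next to the stop, and let go. I then pulled up the plunger by its knob, slid the stop one hole towards the board, and let the pin drop home. The job was handed in at about 16.8 s with the knob still gripped.

What the last checks showed:
- **Pin:** the gripper's height was 47.6 mm, the same as when I first gripped the knob with the pin home. The spring pull of about 5 N downward had changed to about 5 N upward, which means the plunger had bottomed out. In the wrist picture the knob and sleeve look the same as they did before the lift.
- **Stop:** it moved about 23.5 mm by the arm's measurement, against 24 mm for one hole. The difference fits the play of the pin in the hole, and the rail holes in the wrist picture also show a shift of one hole.
- **Board:** it is upright in the groove in the scene picture, roughly centred. The arm hides part of it there, and all of it in the last top picture, so I could not see its far end or the gap to the buffers.
- **Side load:** about 4 N sideways was still on the knob across the rail, and a small correction barely reduced it.
- **Other things:** in the last pictures the other items look unmoved; the arm partly hid the mug and spoon in the top view, but both are clear in the scene view.

My first two move calls were refused because their rows did not list every field. They moved nothing.

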